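# Prove a glaze-jar cap on the thread gauge and sort it

## Robot

A 6-joint arm with a two-finger parallel gripper is mounted at the origin on the work surface. World frame = base frame: x ahead of the robot, y to its left, z up, the work surface at z = 0. Lengths are in mm, angles in rad, forces in N, time in s.
With the tool pointing down it reaches from about 350 to 725 mm from the base axis. Payload 6 kg.
Tool frame: the origin (TCP) lies midway between the tips of the shut fingers; the grasp point (between the pads) lies 19 mm behind it; z points along the fingers, y is the direction in which the jaws open and shut (so a half turn about z gives the same grasp; the last joint's range is limited). The gripper opens to 85 mm and grips with 20 to 120 N. Pads are 22 mm wide; open, the fingers measure 114 mm over their backs; the gripper's body (76 mm by 85 mm) begins 54 mm behind the grasp point. The pads swing forward as they close: fully open they stand 13 mm farther back than shut.
Start: joints at [1.484, 0.04, 0.085, 0, -1.615, -0.334], TCP at [245.067, 547.646, 231.261] pointing down, gripper open.
Joint ranges: [-2.56, 2.56], [-1.29, 2.01], [-1.08, 1.49], [-3.29, 1.98], [-2.81, -0.18], [-2.99, 2.99]. Speed limits (rad/s): [2.57, 2.57, 3.01, 3.14, 3.14, 3.14].

## Interface

Orientations are given as a 3x3 rotation matrix whose columns are the frame's x, y, z axes.
In Python, from cell import movep, move_l, move_j, move_gripper, wait, inverse_kinematics, state, capture, camera_params, Unreachable, sign_off, look_for, tip_of gives the robot as it stands. Calls block until the motion is done:
- movep(position, orientation): joint-space move of the TCP to a pose.
- move_l(position, v=150, attitude=None, f_stop=None): straight line of the TCP; attitude=None keeps the orientation; v is the mean speed in mm/s. With f_stop (N) it stops when the force on the tool has changed by that much, and returns True; else False.
- move_j(angles): joint-space move.
- move_gripper(opening, effort=None): finger opening in mm; effort is the grip in N (None keeps the last); returns when the fingers have stopped.
- wait(seconds).
- inverse_kinematics(position, orientation): joint angles nearest the present ones, or None.
- state(): the state.
- capture(name): name is "side" or "top" or "wrist"; returns the picture (384x512x3 uint8, red, green, blue); there is no depth.
- camera_params(name): a dict with "mtx" (3x3 intrinsics, pixels), "position" and "attitude" of the camera in the world. Camera axes: x right, y up, looking along -z (the intrinsics and any distortion apply to the point x, -y, -z); pixel columns grow to the right and rows downward; lengths in mm; the calibration is good to about 2 mm. A picture is of the moment at which its call begins: read the wrist's pose just before it. camera_params takes no time and is no camera call; for the wrist camera it gives the pose at the moment of the call.
A pose or a line that the arm cannot do raises Unreachable and nothing moves.
- sign_off(): hands the job in, once; it reports no verdict.
Trained networks look in the newest picture that a camera, given by its name, has taken for a name from the list of things; names that differ only in an ending like _2 or _b are one class to them, and where a whole thing is asked for, a point or a joint stands for the part that bears it (a point fixed in the world has none). Each returns a list of dicts, best first, with "confidence" (0 to 1); they miss things now and then, are a little off and sometimes report something else, mostly with a low value. They report only what shows in the picture. A call takes as long as a camera call. They do not tell look-alikes from the thing itself.
- look_for(camera, query): "rect" ([left, top, right, bottom] in pixels, round what is visible of it).
- tip_of(camera, query): "at" ([column, row] in pixels: a listed point, or the origin of a listed thing).
The state is a dict: "t": time; "q": joint angles; "joint_vel": joint speeds; "joint_torque": joint torques, N m; "ee_pos": TCP position; "orientation": TCP orientation; "contact_force": force on the tool from outside, world axes, zero at the start; "torque": the same for the moment, N m; "width": finger opening in mm.
Only numpy, scipy, OpenCV 4.12 (cv2) and the standard library are available. Lean on these libraries where they do the work, as an engineer would, in place of code of your own. Each camera call takes 0.05 s, during which the arm holds its last target.

## Task

Take the cap that stands on the round cork mat, screw it clockwise onto the gauge's threaded post until it comes up firm without forcing it, and then unscrew it. If it turned fully home (finger bar in line with the post's pointer), stand it upright in the rectangular wooden tray; if it stuck short of that, stand it upright in the round white tub. Leave the other cap on its square board and everything else where it is.

Things in the scene. Friction and masses are not known exactly. Their poses are not given: they have to be found in the camera images.
- cap: the cap to be tested, on the cork mat: grey plastic screw cap, open side down: skirt 54 mm across, flat top at 35 mm, on it a finger bar 48 long (along the cap's x axis), 12 thick (y), 26 high; bar top at 61 mm. About 120 g. Origin: centre of the open rim, underside; z up through the bar. About half of the caps have a fault in the thread, which cannot be seen.
- next_cap: the next cap, on the square board, to be left alone; outwardly the same as cap. Inside each (cannot be seen) two opposite thread lugs lie under the two ends of the finger bar, so that a half turn of the cap makes no difference.
- gauge: thread gauge fixed to the table: grey block 90 x 90 x 30 mm with a steel threaded post on its middle. Origin: centre of the block's underside. The post's thread is right-handed (clockwise from above goes down), quick, two-start, 40 mm across, with two opposite open gaps in its upper ridges.
- post_seat (a point): point on the post's axis, top of its round collar (60 mm across), 36 mm above the table; x along the pointer, turning with the post; z up. Screwed clockwise a cap goes down 4.5 mm per rad with 2 mm up-and-down play. A sound cap stops with its bar along the pointer (within 0.1 rad), rim 2 mm above this point; a faulty one sticks 0.7 rad before that, rim about 5 mm above.
- post_tip (a point): tip of the post, 30 mm above post_seat, on the axis: a 5 mm high cone 16 mm across at the tip, 28 at its foot. Here the cap goes on, with 1.5 mm of side play; off centre by more it catches, rim 16 to 27 mm above post_seat.
- pointer (a point): end of the small pointer on the collar, 43 mm from the post's axis. With the bar (cap x, either end) 1.48 rad anticlockwise from the pointer (within 0.2 rad) the lugs drop through the gaps and the rim rests 8 to 11 mm above post_seat. At other angles they land on the ridges, rim 13 to 22 mm above it. Unscrew back to that angle to lift the cap off.
- post (a joint): twist of the post, rad, 0 at rest, positive clockwise from above. It turns against a spring of 1.2 N m per rad and so shows the torque on the cap. Firm: 0.12 rad (0.15 N m) or more, held for a moment; 0.45 rad (0.54 N m) either way is forcing it.
- cork_mat: round cork mat, 100 mm across, 6 mm thick; the cap to be tested stands on its middle. Origin: centre of its underside. Fixed.
- wood_bat: square plywood board 110 x 110 mm, 6 mm thick; the other cap stands on its middle. Origin: centre of its underside. Fixed.
- tray: shallow rectangular wooden tray for sound caps, 130 (x) x 120 (y) x 28 mm high outside, walls and floor 5 mm. Origin: centre of its underside. Fixed.
- tub: round white plastic tub for faulty caps, 124 mm across at the rim, 112 at the foot, 42 mm high, wall 4 and floor 5 mm. Origin: centre of its underside. Fixed.
- jar_small: small glass jar 36 mm across, 45 high, beyond the gauge; not to be disturbed. Origin: on its underside.
- jar_left: white jar 60 mm across, 85 high, at the left; not to be disturbed. Origin: on its underside.
- jar_right: brown jar 56 mm across, 110 high, at the right; not to be disturbed. Origin: on its underside.
- rib: flat wooden scraper 35 x 90 x 6 mm, between gauge and robot; not to be disturbed. Origin: on its underside.
- brush: brush lying at the far side; not to be disturbed. Origin: on its underside.
- spatula: spatula lying at the far side; not to be disturbed. Origin: on its underside.
Things that resemble listed ones, but are neither listed nor needed, are in the scene too. What is shaped like the cap but purple is not meant. There is more than one size of the tub; the one meant has the size given above.

How it is judged:
By the outcome, as a careful person would: the job done as asked, in the order asked, and still so for the second after the job is handed in, with the robot touching nothing.
It also fails if it takes over 67 s, if anything falls off the work surface, if the arm or the gripper's body presses on something with over 40 N, if the wrist force passes 120 N, or if a joint passes its speed limit or range.

## Working session

There is one attempt and no reset: what is moved stays moved. The work goes in short steps, each a Python script; the robot and the scene stay as the last script left them, time stands still between calls to the robot, and variables do not carry over. Pictures are saved under pics/ and viewed, and the job is handed in when it is done.

```bash
ls; mkdir -p pics
python3 - <<'E'
from cell import *
import cv2
for n in ["side","top","wrist"]:
    p=camera_params(n); print(n,p)
    cv2.imwrite(f"pics/{n}0.png",capture(n)[:,:,::-1])
    for q in ["cap","gauge","cork_mat","wood_bat","tray","tub"]:
        print(q,[(round(d["confidence"],2),[int(x) for x in d["rect"]]) for d in look_for(n,q)])
s=state();print(s["t"],s["width"],s["contact_force"])
E
```

```text
pics
side {'mtx': array([[375.00155304,   0.        , 259.47025635],
       [  0.        , 375.00155304, 197.43646005],
       [  0.        ,   0.        ,   1.        ]]), 'position': array([376.87893664, 681.64309973, 859.51471215]), 'attitude': array([[-0.98098315,  0.13422999, -0.14019402],
       [-0.19374415, -0.72048614,  0.66585503],
       [-0.01163013,  0.68035434,  0.73279104]])}
cap [(0.83, [324, 167, 346, 193]), (0.8, [256, 168, 275, 184]), (0.5, [292, 156, 311, 177]), (0.35, [220, 199, 264, 236])]
gauge [(0.93, [223, 200, 263, 233])]
cork_mat [(0.62, [285, 167, 315, 186]), (0.48, [243, 284, 303, 348])]
wood_bat [(0.74, [222, 143, 258, 168])]
tray [(0.57, [242, 284, 305, 349])]
tub [(0.8, [323, 270, 395, 346]), (0.59, [280, 355, 352, 381]), (0.58, [168, 272, 218, 319])]
top {'mtx': array([[364.31850548,   0.        , 256.8088032 ],
       [  0.        , 364.31850548, 191.73244045],
       [  0.        ,   0.        ,   1.        ]]), 'position': array([ 342.8737489 ,   -9.20963505, 1223.85779997]), 'attitude': array([[ 0.02136504,  0.99083218, -0.1333984 ],
       [-0.99
[... 411 characters left out ...]
270, 179])]
tub [(0.97, [160, 132, 195, 171]), (0.8, [88, 219, 143, 272]), (0.74, [153, 243, 206, 298])]
wrist {'mtx': array([[337.81404577,   0.        , 262.07525964],
       [  0.        , 337.81404577, 191.98080182],
       [  0.        ,   0.        ,   1.        ]]), 'position': array([311.851405  , 518.56211068, 373.48799085]), 'attitude': array([[-4.08307526e-01,  8.74536342e-01,  2.61669926e-01],
       [-9.12844425e-01, -3.91127892e-01, -1.17192270e-01],
       [-1.42492161e-04, -2.86714419e-01,  9.58016086e-01]])}
cap []
gauge []
cork_mat []
wood_bat []
tray []
tub [(0.81, [461, 0, 511, 121]), (0.66, [229, 0, 421, 153])]
1.05 85.29365456147035 [-0.44920975 -0.16784717  0.68625556]
```

Run:
```python
import cv2
for n in ["side","top"]:
    cv2.imwrite(f"pics/{n}0b.png",cv2.resize(cv2.imread(f"pics/{n}0.png"),(800,600),interpolation=cv2.INTER_CUBIC))
```

```text
(no output)
```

View pics/side0b.png

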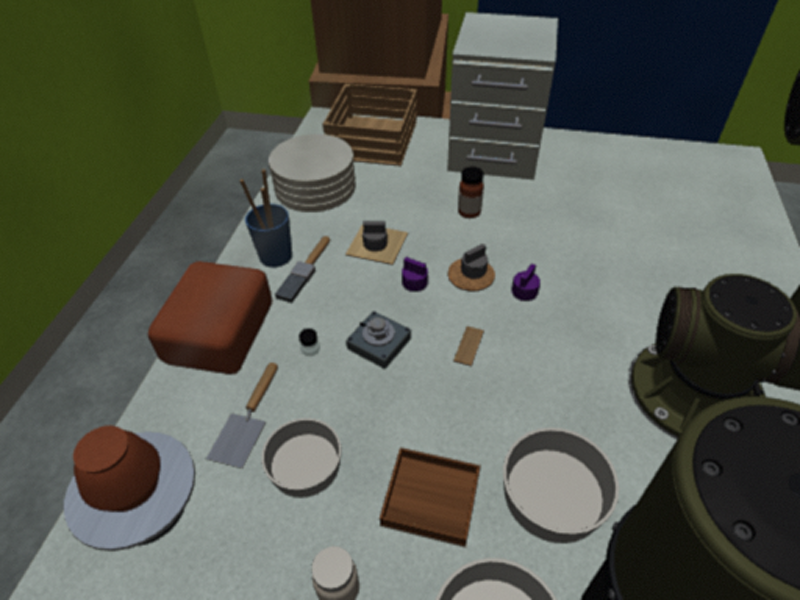

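View pics/top0b.png

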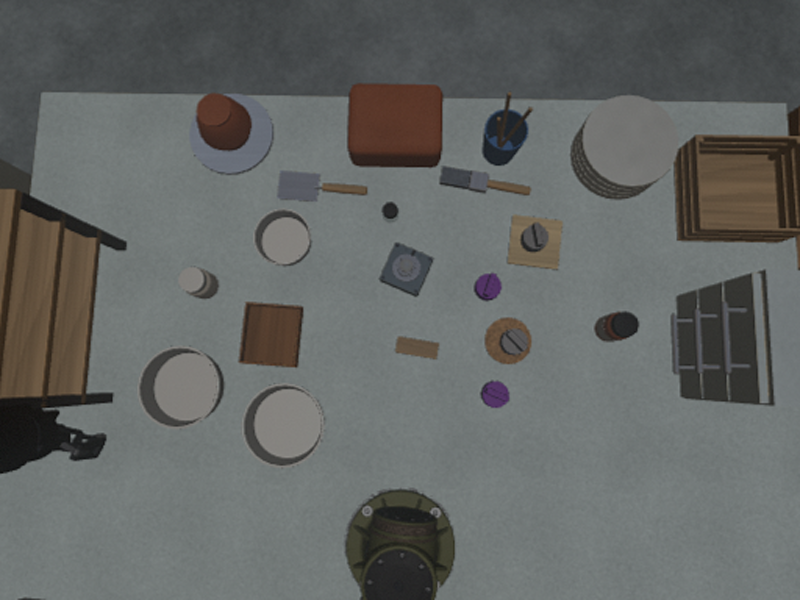

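```bash
cat > h.py <<'E'
from cell import *
import numpy as np, cv2
from scipy.optimize import least_squares
def ray(P,px):
    m=P["mtx"]; d=np.array([(px[0]-m[0,2])/m[0,0],-(px[1]-m[1,2])/m[1,1],-1.]); d=P["attitude"]@d
    return P["position"],d/np.linalg.norm(d)
def plane(P,px,z):
    o,d=ray(P,px); return o+d*(z-o[2])/d[2]
def proj(P,X):
    c=P["attitude"].T@(np.asarray(X,float)-P["position"]); m=P["mtx"]
    return np.array([m[0,2]+m[0,0]*c[0]/-c[2], m[1,2]+m[1,1]*c[1]/c[2]])
def tri(obs):
    A=np.zeros((3,3));b=np.zeros(3)
    for P,px in obs:
        o,d=ray(P,px);M=np.eye(3)-np.outer(d,d);A+=M;b+=M@o
    X=np.linalg.solve(A,b)
    return X,[float(np.linalg.norm(proj(P,X)-px)) for P,px in obs]
def down(yaw):  # tool z down, tool y (jaw) at world angle yaw
    y=np.array([np.cos(yaw),np.sin(yaw),0]);z=np.array([0,0,-1.]);x=np.cross(y,z)
    return np.stack([x,y,z],1)
def save(name,img,crop=None,scale=None):
    if crop is not None: img=img[crop[1]:crop[3],crop[0]:crop[2]]
    s=scale or min(800/img.shape[1],600/img.shape[0])
    cv2.imwrite(f"pics/{name}.png",cv2.resize(img,None,fx=s,fy=s,interpolation=cv2.INTER_CUBIC)[:,:,::-1])
E
python3 - <<'E'
from h import *
T=camera_params("top");S=camera_params("side")
capture("top");capture("side")
for q in ["cap","gauge","post_seat","post_tip","pointer","cork_mat","wood_bat","tray","tub","jar_left","jar_right"]:
    a=tip_of("top",q)[:4];b=tip_of("side",q)[:4]
    print(q)
    for i in a:
        for j in b:
            X,e=tri([(T,i["at"]),(S,j["at"])])
            if max(e)<6: print("   ",np.round(X),np.round(e,1),np.round(i["at"]),np.round(j["at"]),round(i["confidence"],2),round(j["confidence"],2))
s=state();print(s["t"],s["ee_pos"])
R=s["orientation"];P=camera_params("wrist")
print("cam in tool",R.T@(P["position"]-s["ee_pos"]),R.T@P["attitude"])
E
```

```text
cap
    [ 419. -220.   28.] [0. 0.] [326. 219.] [304. 170.] 0.7 0.68
    [ 312. -206.  -14.] [0. 0.] [320. 252.] [335. 186.] 0.6 0.69
    [ 534. -175.  -13.] [1.7 1.8] [311. 187.] [264. 184.] 0.58 0.79
gauge
    [571.  -3.   6.] [0.3 0.4] [261. 173.] [243. 218.] 0.95 0.64
post_seat
    [570.   7.  35.] [1.2 1.4] [258. 173.] [241. 214.] 0.57 0.63
post_tip
    [566.   4.  60.] [1.6 1.8] [258. 173.] [242. 208.] 0.69 0.57
pointer
    [610. -22.  40.] [0.3 0.3] [267. 160.] [231. 204.] 0.54 0.55
cork_mat
    [ 428. -217.    1.] [2.3 2.4] [324. 219.] [298. 176.] 0.9 0.78
wood_bat
    [ 628. -290.    5.] [1.8 1.7] [346. 160.] [244. 153.] 0.67 0.94
tray
    [426. 289.  11.] [1.9 2.7] [172. 216.] [273. 318.] 0.65 0.95
tub
    [246. 249.  10.] [1.1 1.5] [182. 268.] [354. 317.] 0.91 0.71
    [631. 275.  14.] [0.5 0.7] [180. 153.] [195. 298.] 0.56 0.89
jar_left
    [536. 437.   7.] [0.7 1.1] [131. 180.] [215. 375.] 0.87 0.85
    [ 774. -178.  -15.] [0.8 0.8] [312. 119.] [196. 174.] 0.19 0.42
jar_right
    [ 457. -435.   -7.] [1.  0.9] [388. 210.] [299. 136.] 0.61 0.94
2.25 [245.0604666  547.62854284 231.2457325 ]
cam in tool [  72.84833319   -0.73380741 -142.22352169] [[ 1.57018037e-04  9.58003487e-01  2.86756508e-01]
 [ 9.99999953e-01 -2.25568043e-04  2.06017789e-04]
 [ 2.62048865e-04  2.86756462e-01 -9.58003477e-01]]
```

Run:
```python
from h import *
for pos in [(424,-218,200),(568,0,150),(568,0,70),(631,275,150),(426,289,150)]:
    print(pos)
    for d in range(-180,180,30):
        q=inverse_kinematics(np.array(pos,float),down(np.radians(d)))
        print("  ",d,None if q is None else np.round(q,2))
```

```text
(424, -218, 200)
   -180 [-0.05 -0.3  -0.28  0.   -1.59  0.05]
   -150 [-0.05 -0.3  -0.28  0.   -1.59  0.57]
   -120 [-0.05 -0.3  -0.28  0.   -1.59  1.1 ]
   -90 [-0.05 -0.3  -0.28  0.   -1.59  1.62]
   -60 [-0.05 -0.3  -0.28  0.   -1.59  2.14]
   -30 [-0.05 -0.3  -0.28  0.   -1.59  2.67]
   0 None
   30 [-0.05 -0.3  -0.28  0.   -1.59 -2.57]
   60 [-0.05 -0.3  -0.28  0.   -1.59 -2.04]
   90 [-0.05 -0.3  -0.28  0.   -1.59 -1.52]
   120 [-0.05 -0.3  -0.28  0.   -1.59 -1.  ]
   150 [-0.05 -0.3  -0.28  0.   -1.59 -0.47]
(568, 0, 150)
   -180 [ 0.35 -0.04 -0.14  0.   -1.47 -0.35]
   -150 [ 0.35 -0.04 -0.14  0.   -1.47  0.17]
   -120 [ 0.35 -0.04 -0.14  0.   -1.47  0.69]
   -90 [ 0.35 -0.04 -0.14  0.   -1.47  1.22]
   -60 [ 0.35 -0.04 -0.14  0.   -1.47  1.74]
   -30 [ 0.35 -0.04 -0.14  0.   -1.47  2.26]
   0 [ 0.35 -0.04 -0.14  0.   -1.47  2.79]
   30 [ 0.35 -0.04 -0.14  0.   -1.47 -2.97]
   60 [ 0.35 -0.04 -0.14  0.   -1.47 -2.45]
   90 [ 0.35 -0.04 -0.14  0.   -1.47 -1.92]
   120 [ 0.35 -0.04 -0.14  0.   -1.47 -1.4 ]
   150 [ 0.35 -0.04 -0.14  0.   -1.47 -0.88]
(568, 0, 70)
   -180 [ 0.3
[... 899 characters left out ...]
]
   60 [ 0.7   0.28  0.2   0.   -1.5  -2.79]
   90 [ 0.7   0.28  0.2   0.   -1.5  -2.27]
   120 [ 0.7   0.28  0.2   0.   -1.5  -1.75]
   150 [ 0.7   0.28  0.2   0.   -1.5  -1.22]
(426, 289, 150)
   -180 [ 0.99 -0.18 -0.28  0.   -1.48 -0.99]
   -150 [ 0.99 -0.18 -0.28  0.   -1.48 -0.46]
   -120 [ 0.99 -0.18 -0.28  0.   -1.48  0.06]
   -90 [ 0.99 -0.18 -0.28  0.   -1.48  0.58]
   -60 [ 0.99 -0.18 -0.28  0.   -1.48  1.11]
   -30 [ 0.99 -0.18 -0.28  0.   -1.48  1.63]
   0 [ 0.99 -0.18 -0.28  0.   -1.48  2.15]
   30 [ 0.99 -0.18 -0.28  0.   -1.48  2.68]
   60 None
   90 [ 0.99 -0.18 -0.28  0.   -1.48 -2.56]
   120 [ 0.99 -0.18 -0.28  0.   -1.48 -2.03]
   150 [ 0.99 -0.18 -0.28  0.   -1.48 -1.51]
```

```bash
cat >> h.py <<'E'
import pickle,os
def shot(tag,qs):
    s=state();P=camera_params("wrist");im=capture("wrist");save(tag,im)
    r={q:[(np.array(d["at"]),d["confidence"]) for d in tip_of("wrist",q)] for q in qs}
    pickle.dump((P,im,r),open(f"{tag}.pkl","wb"))
    for q in qs: print(tag,q,[(np.round(a,1),round(c,2)) for a,c in r[q][:4]])
    return P,im,r
E
python3 - <<'E'
from h import *
movep(np.array([560,0,180.]),down(np.radians(-40)));
shot("g1",["post_seat","post_tip","pointer","gauge"])
move_l(np.array([575,55,180.]),v=200)
shot("g2",["post_seat","post_tip","pointer","gauge"])
movep(np.array([400,-218,170.]),down(np.radians(-40)))
shot("c1",["cap","cork_mat"])
move_l(np.array([445,-195,170.]),v=200)
shot("c2",["cap","cork_mat"])
print(state()["t"])
E
```

```text
g1 post_seat [(array([270.8, 170.1]), 0.66)]
g1 post_tip [(array([272.2, 176.2]), 0.74), (array([165.2, 279. ]), 0.43)]
g1 pointer [(array([323.3, 153.7]), 0.87)]
g1 gauge [(array([275.1, 163.6]), 0.8)]
g2 post_seat [(array([301.1, 228.1]), 0.82)]
g2 post_tip [(array([302.5, 238.8]), 0.97)]
g2 pointer [(array([343.7, 208. ]), 0.73)]
g2 gauge [(array([296.8, 214.1]), 0.76), (array([303. , 238.4]), 0.24)]
c1 cap [(array([349. ,  31.6]), 0.8), (array([170.8, 206.7]), 0.76)]
c1 cork_mat []
c2 cap [(array([264.5, 212.9]), 0.84), (array([325.8,  91.8]), 0.8), (array([156.1, 250.2]), 0.55)]
c2 cork_mat []
7.3833
```

View pics/g1.png

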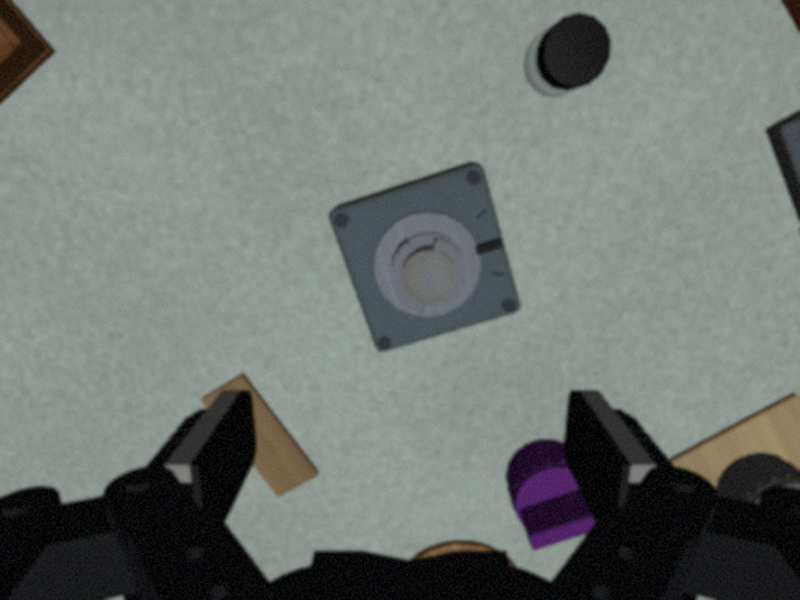

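View pics/c1.png

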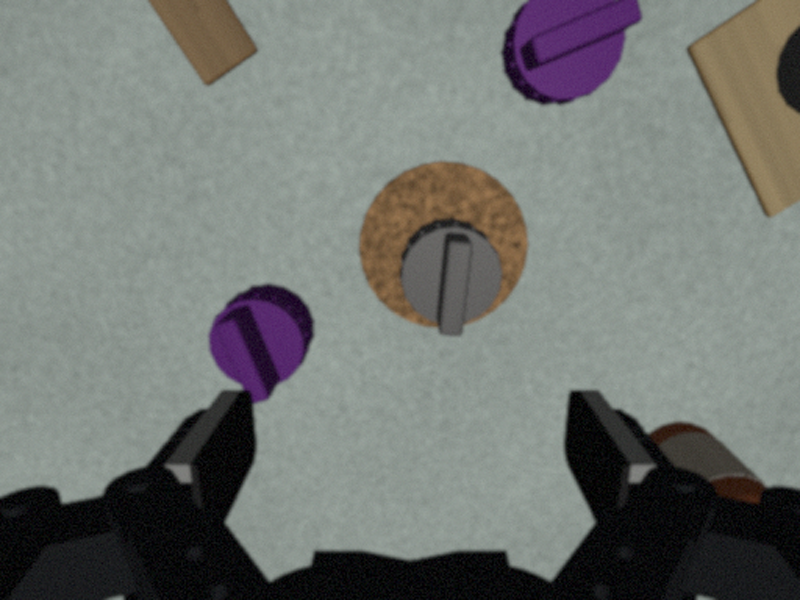

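View pics/g2.png

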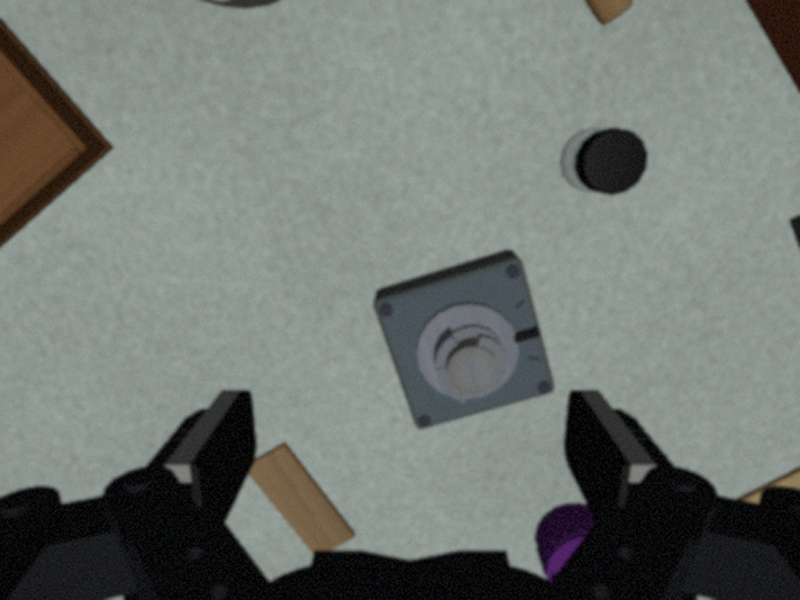

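View pics/c2.png

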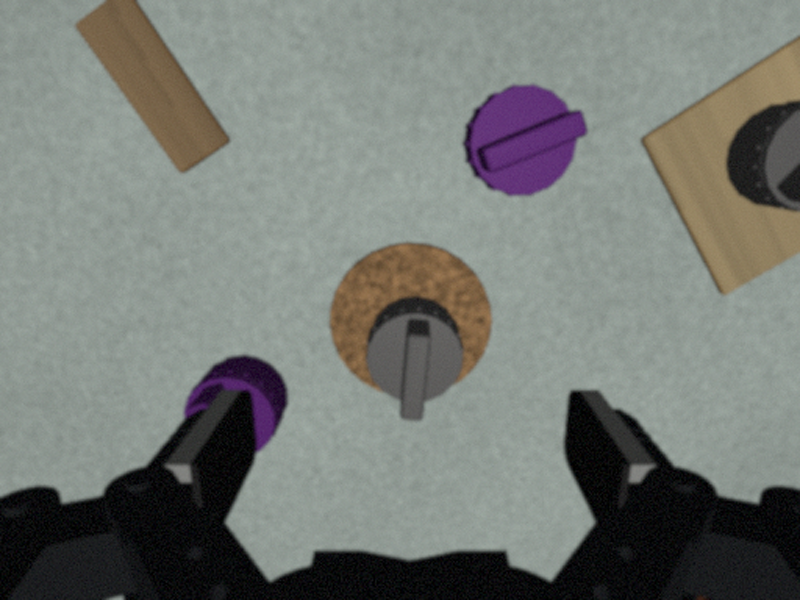

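Run:
```python
import pickle,cv2,numpy as np
from h import save
def comb(a,ca,b,cb,name,s):
    A=pickle.load(open(a+".pkl","rb"))[1];B=pickle.load(open(b+".pkl","rb"))[1]
    A=A[ca[1]:ca[1]+100,ca[0]:ca[0]+100];B=B[cb[1]:cb[1]+100,cb[0]:cb[0]+100]
    I=np.hstack([A,B]);I=cv2.convertScaleAbs(I,alpha=1.6);I=cv2.resize(I,None,fx=4,fy=4,interpolation=cv2.INTER_CUBIC)
    for k in range(0,800,40):
        cv2.line(I,(k,0),(k,6),(255,255,0),1)
    for k in range(0,400,40): cv2.line(I,(0,k),(6,k),(255,255,0),1)
    save(name,I,scale=1)
comb("g1",(220,120),"g2",(250,170),"gz",4)
comb("c1",(235,120),"c2",(215,180),"cz",4)
```

```text
(no output)
```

View pics/gz.png

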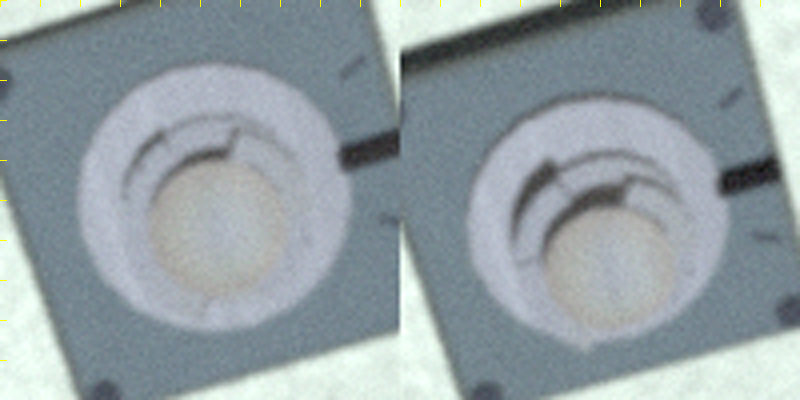

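View pics/cz.png

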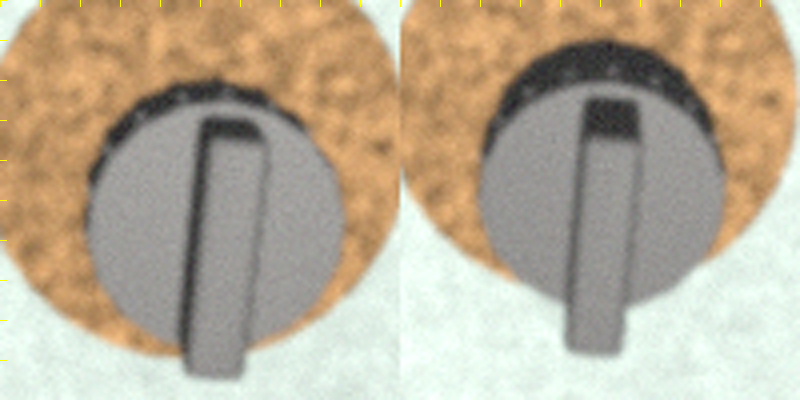

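Run:
```python
import pickle
from h import *
P={k:pickle.load(open(k+".pkl","rb"))[0] for k in ["g1","g2","c1","c2"]}
def px(o,p): return np.array([o[0]+p[0]/4-.4,o[1]+p[1]/4-.4])
O={"g1":(220,120),"g2":(150,170),"c1":(235,120),"c2":(115,180)} # right crops: offset by -100 since hstack
def t(name,a,pa,b,pb,z):
    u=px(O[a],pa);v=px(O[b],pb);X,e=tri([(P[a],u),(P[b],v)])
    print(name,np.round(X,1),np.round(e,1),"plane",np.round(plane(P[a],u,z)[:2],1),np.round(plane(P[b],v,z)[:2],1)); return X
t("collar","g1",(214.5,196.5),"g2",(598,219),36)
t("conefoot","g1",(217,228),"g2",(612,268),61)
u=np.array([323.3,153.7]);v=np.array([343.7,208.])
X,e=tri([(P["g1"],u),(P["g2"],v)]);print("pointer",X,e,plane(P["g1"],u,36),plane(P["g2"],v,36))
for k,(p,q) in {"g1":((340,157),(398,142)),"g2":((720,185),(776,173))}.items():
    A=plane(P[k],px(O[k],p),36);B=plane(P[k],px(O[k],q),36);d=B-A;print(k,"pointer line",A,B,np.arctan2(d[1],d[0]))
t("captop","c1",(216,225),"c2",(602.5,194),41)
t("bar","c1",(227,258),"c2",(603,246),67)
f=t("barfar","c1",(238,140),"c2",(611.5,138),67)
n=t("barnear","c1",(215.5,378),"c2",(594,353),67)
d=f-n;print("bar yaw",np.arctan2(d[1],d[0]),np.linalg.norm(d))
for k,a,b in(("c1",(238,140),(215.5,378)),("c2",(611.5,138),(594,353))):
    d=plane(P[k],px(O[k],a),67)-plane(P[k],px(O[k],b),67);print(np.arctan2(d[1],d[0]),np.linalg.norm(d))
```

```text
collar [572.9   1.3  34.7] [0. 0.] plane [573.    1.5] [573.2   1.8]
conefoot [572.7   1.1  61.5] [0.4 0.4] plane [572.3   1.1] [572.9   0.9]
pointer [613.83505341 -20.83755174  15.12328689] [1.0541028544312305, 1.007188258330456] [614.2216317  -15.82322376  36.        ] [613.56223729 -11.47311765  36.        ]
g1 pointer line [599.21666915  -9.07761482  36.        ] [610.73567025 -14.48127918  36.        ] -0.43863065374244636
g2 pointer line [599.38892547  -9.39981402  36.        ] [610.77362314 -15.1655143   36.        ] -0.468788703002959
captop [ 421.  -227.1   38.6] [0. 0.] plane [ 421.2 -226.5] [ 421.7 -226.3]
bar [ 421.3 -226.7   66.2] [0. 0.] plane [ 421.4 -226.5] [ 421.5 -226.4]
barfar [ 436.8 -210.7   64.7] [0.1 0. ] plane [ 436.9 -210.3] [ 437.3 -210. ]
barnear [ 404.3 -244.5   64.9] [0.2 0.2] plane [ 404.7 -243.9] [ 405.  -243.4]
bar yaw 0.8045518208181691 46.87774079884425
0.8070595245109542 46.5552846353764
0.8027635433997599 46.50963014108232
```

Run:
```python
from h import *
C=np.array([421.4,-226.6]);R=down(0.805-np.pi/2)
move_gripper(45,60)
movep(np.r_[C,100.],R)
print(move_l(np.r_[C,44.],v=80,f_stop=15))
s=state();print(s["ee_pos"],s["contact_force"],s["width"])
move_gripper(5,60)
s=state();print(s["ee_pos"],s["contact_force"],s["torque"],s["width"],s["t"])
move_l(np.r_[C,150.],v=150)
s=state();print(s["ee_pos"],s["contact_force"],s["torque"],s["width"],s["t"])
save("lift",capture("wrist"))
```

```text
False
[ 421.69539838 -226.76745942   44.45971567] [ 0.69063909  0.50406344 -0.11193388] 44.74540167513961
[ 421.84614171 -226.72254862   44.65513375] [-0.84139875 -0.39799774  2.64085503] [ 0.1650382   0.03651599 -0.00454123] 10.534860510366892 9.525
[ 420.83999393 -226.26475057  148.52170817] [ 0.18752709 -0.22938274 -1.11374018] [ 0.00352371  0.02768144 -0.04593874] 10.901945494140397 10.3833
```

View pics/lift.png

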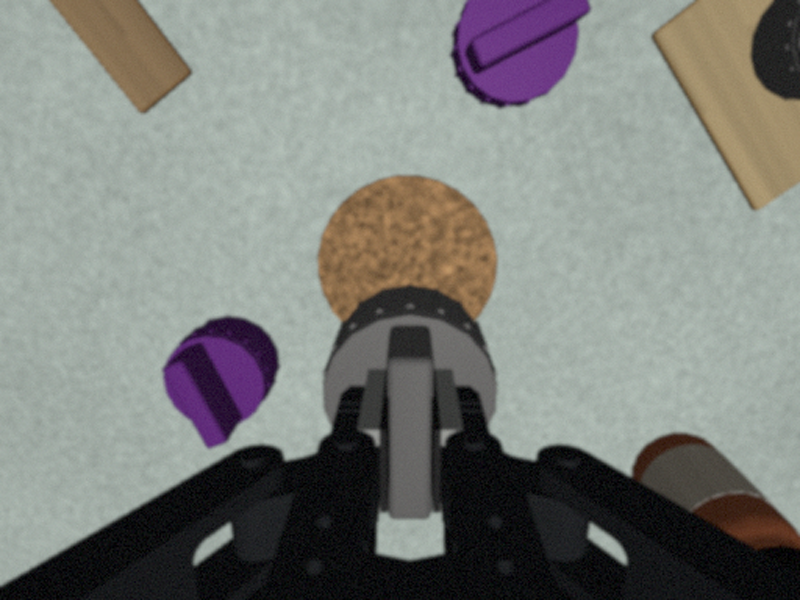

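Run:
```python
from h import *
P=pickle.load(open("g1.pkl","rb"))[0]
c=[plane(P,np.array(p)/1.5625-.3,30) for p in [(332,213),(480,163),(519,305),(383,350)]]
for i in range(4):
    d=c[(i+1)%4]-c[i];print(np.round(c[i],1),np.linalg.norm(d),np.arctan2(d[1],d[0])%(np.pi/2)-np.pi/2)
print(np.mean(c,0))
G=np.array([572.9,1.2]);yaw=-0.42+1.48-np.pi/2
movep(np.r_[G,150.],down(yaw)); wait(.2)
s=state();print(s["ee_pos"],s["t"],s["q"])
move_l(np.r_[G,108.],v=100);wait(.2)
s=state();print(s["ee_pos"],s["t"],s["contact_force"],s["torque"])
save("hov_s",capture("side"),crop=(200,160,290,228));save("hov_w",capture("wrist"))
```

```text
[550.3  56.3  30. ] 84.78235163135152 -0.3776058339224526
[629.2  25.1  30. ] 83.67174841889893 -0.38639063030562304
[597.6 -52.4  30. ] 84.00044819800851 -0.35762122671010443
[518.9 -23.   30. ] 85.34714780978467 -0.37686008783244085
[574.01643626   1.48514795  30.        ]
[ 5.72708256e+02 -2.17068034e-02  1.50426267e+02] 11.6917 [ 3.50273925e-01 -2.70423311e-02 -1.29606697e-01  1.39602233e-04
 -1.46756005e+00  2.27865028e+00]
[573.35887984   1.28204052 108.94883913] 12.4583 [ 0.27550779  0.13839685 -1.13395524] [ 0.00508588 -0.0191032   0.07201781]
```

View pics/hov_s.png

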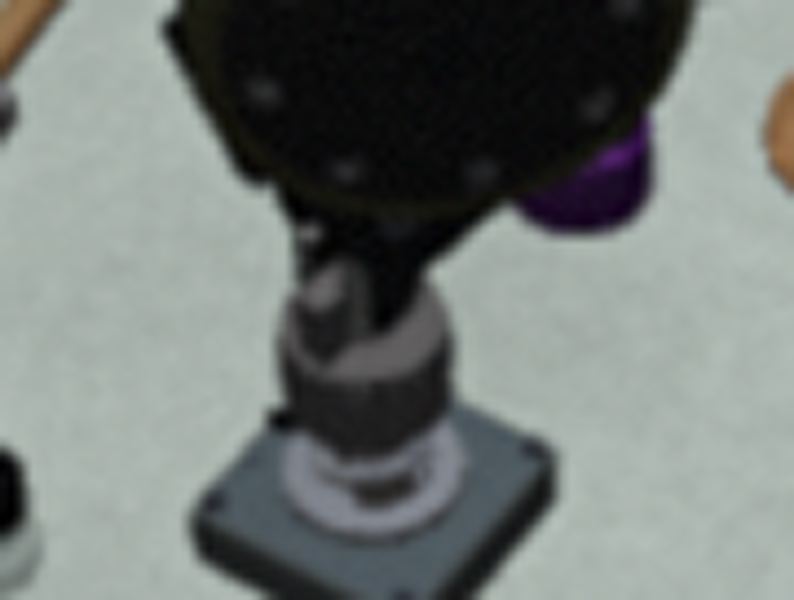

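View pics/hov_w.png

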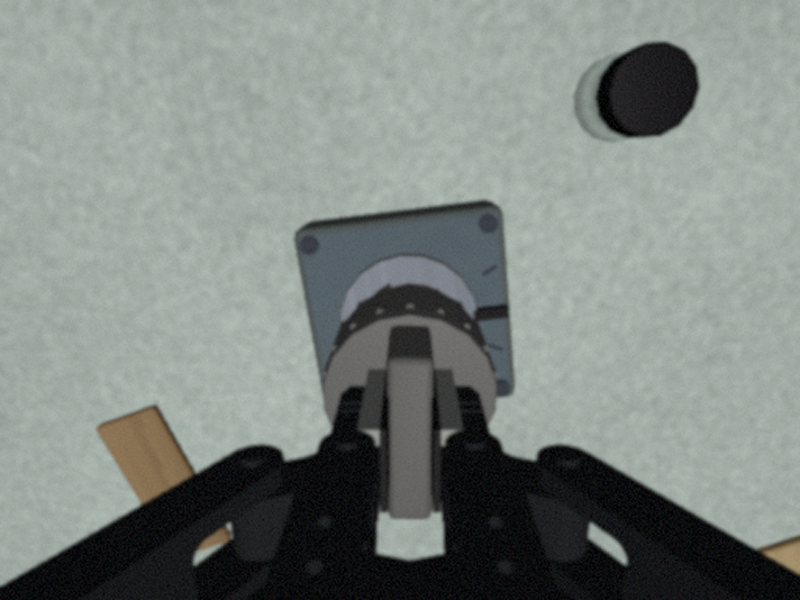

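Run:
```python
from h import *
G=np.array([572.9,1.2])
for i in range(4): s=state();print(np.round(s["ee_pos"],2),np.round(s["torque"],3))
r=move_l(np.r_[G,76.],v=25,f_stop=5)
for i in range(3): s=state();print(r,np.round(s["ee_pos"],2),np.round(s["torque"],3),np.round(s["contact_force"],2),s["t"]);wait(.05)
save("drop_s",capture("side"),crop=(200,160,290,228));save("drop_w",capture("wrist"))
```

```text
[573.19   1.3  108.65] [-0.044 -0.026 -0.014]
[573.19   1.3  108.65] [-0.044 -0.026 -0.014]
[573.19   1.3  108.65] [-0.044 -0.026 -0.014]
[573.19   1.3  108.65] [-0.044 -0.026 -0.014]
True [572.96   1.07  83.03] [-0.007 -0.081  0.042] [-0.01 -0.15  3.85] 13.5
True [572.97   1.07  83.01] [ 0.008 -0.036 -0.002] [-0.47 -0.17  4.97] 13.55
True [572.99   1.08  83.03] [ 0.078 -0.087  0.035] [0.2  0.4  5.16] 13.6
```

View pics/drop_s.png

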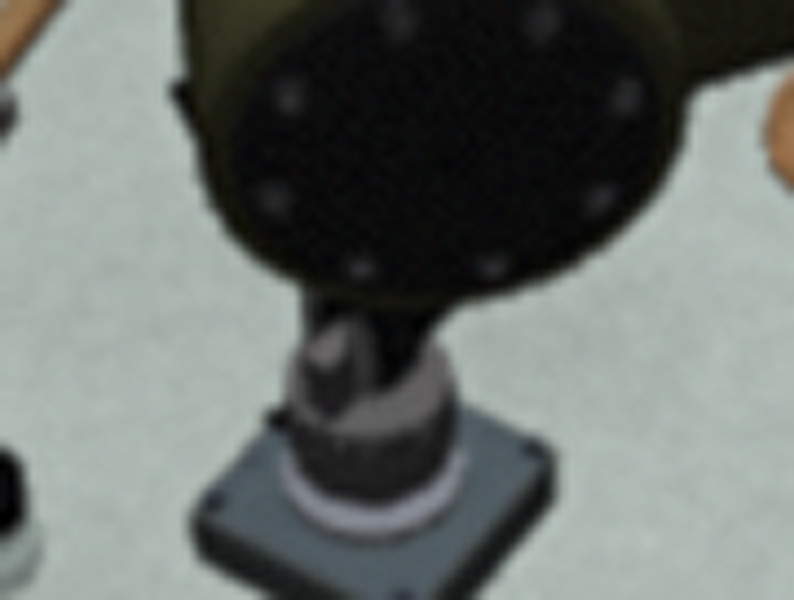

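View pics/drop_w.png

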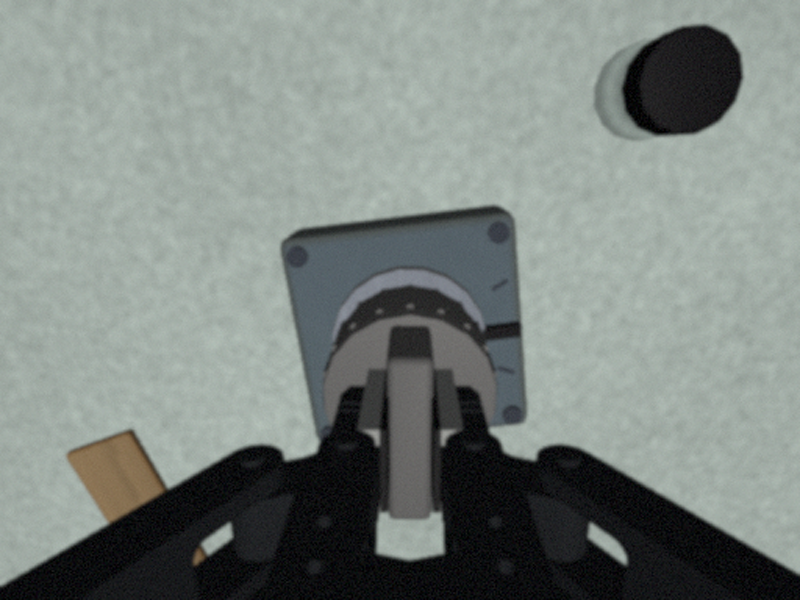

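```bash
cat > screw.py <<'E'
from h import *
G=np.array([572.9,1.2]); Y0=-0.42+1.48-np.pi/2
def read(n=4):
    L=[]
    for i in range(n):
        s=state();L.append(np.r_[s["contact_force"],s["torque"]]);wait(.02)
    m=np.mean(L,0);R=s["orientation"];return m,np.arctan2(R[1,1],R[0,1]),s
E
python3 - <<'E'
from screw import *
off=0.8;turn=0.
move_l(np.r_[G,83.+off],v=5);m,y,s=read();print("start",np.round(m,2),round(y-Y0,3),round(s["ee_pos"][2],2),s["t"])
b=m[5];stop=False
while turn<1.85:
    turn+=0.1 if turn<0.55 else 0.06
    move_l(np.r_[G,83.+off-4.5*min(turn,1.5)],v=2.0,attitude=down(Y0-turn))
    m,y,s=read();print(round(turn,2),"F",np.round(m[:3],1),"T",np.round(m[3:],3),"yaw",round(y-Y0,3),"z",round(s["ee_pos"][2],2),"t",round(s["t"],2))
    if abs(m[2])>14 or m[5]-b>0.2: print("STOP");break
E
```

```text
start [ 0.7  -0.13 -0.14 -0.04 -0.29 -0.  ] -0.0 83.28 14.3667
0.1 F [ 0.1 -0.3 -0.9] T [-0.001  0.031 -0.024] yaw -0.098 z 83.01 t 14.73
0.2 F [ 0.4  0.  -0.9] T [ 0.005 -0.004 -0.002] yaw -0.197 z 82.73 t 15.1
0.3 F [-0.1 -0.  -1.1] T [-0.018 -0.033  0.032] yaw -0.297 z 82.44 t 15.47
0.4 F [-0.   0.3 -0.9] T [ 0.008  0.002 -0.008] yaw -0.397 z 82.03 t 15.83
0.5 F [-0.4 -0.3 -0.9] T [-0.007 -0.025  0.005] yaw -0.497 z 81.58 t 16.2
0.6 F [-0.1  0.  -1.2] T [ 0.007 -0.016  0.027] yaw -0.597 z 81.12 t 16.57
0.66 F [ 0.7 -0.9 -0.9] T [-0.206 -0.21   0.025] yaw -0.657 z 80.98 t 16.88
0.72 F [ 2.2 -1.8 -0.3] T [-0.716 -0.663  0.036] yaw -0.718 z 80.93 t 17.2
0.78 F [ 3.  -3.4  0.2] T [-1.381 -1.205  0.114] yaw -0.778 z 80.73 t 17.52
0.84 F [ 3.7 -4.5  0.1] T [-1.732 -1.447  0.149] yaw -0.838 z 80.45 t 17.83
0.9 F [ 4.1 -5.1  0.7] T [-1.903 -1.544  0.194] yaw -0.898 z 80.25 t 18.15
0.96 F [ 4.6 -6.2 -0.2] T [-2.064 -1.572  0.279] yaw -0.958 z 79.96 t 18.47
STOP
```

Run:
```python
from screw import *
m,y,s=read();print(np.round(m,3),y-Y0,s["ee_pos"],s["t"],s["width"])
P=camera_params("wrist");im=capture("wrist");save("st_w",im);pickle.dump((P,im,{}),open("st.pkl","wb"))
save("st_s",capture("side"),crop=(200,160,290,228))
```

```text
[ 4.468 -5.721  0.145 -2.051 -1.571  0.235] -0.9580457640926505 [5.73453018e+02 4.99902726e-01 7.99788816e+01] 18.5333 10.84154072361914
```

View pics/st_w.png

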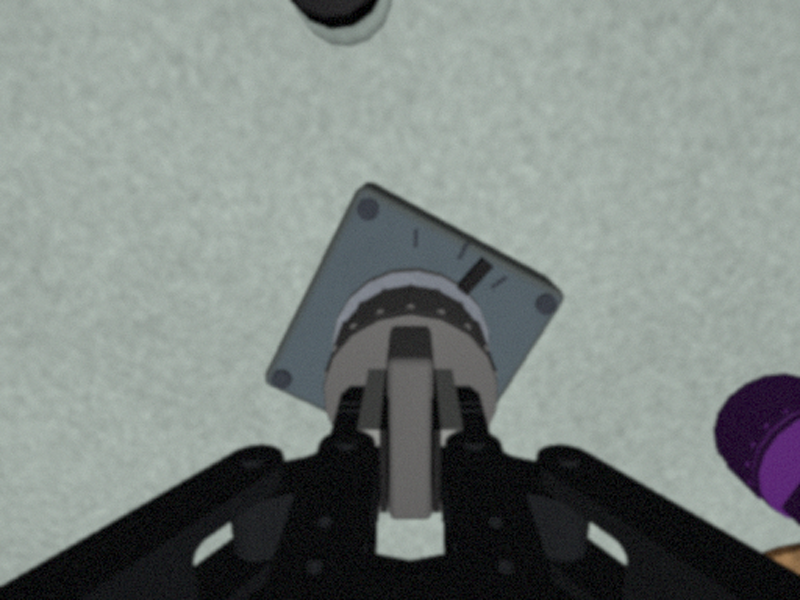

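View pics/st_s.png

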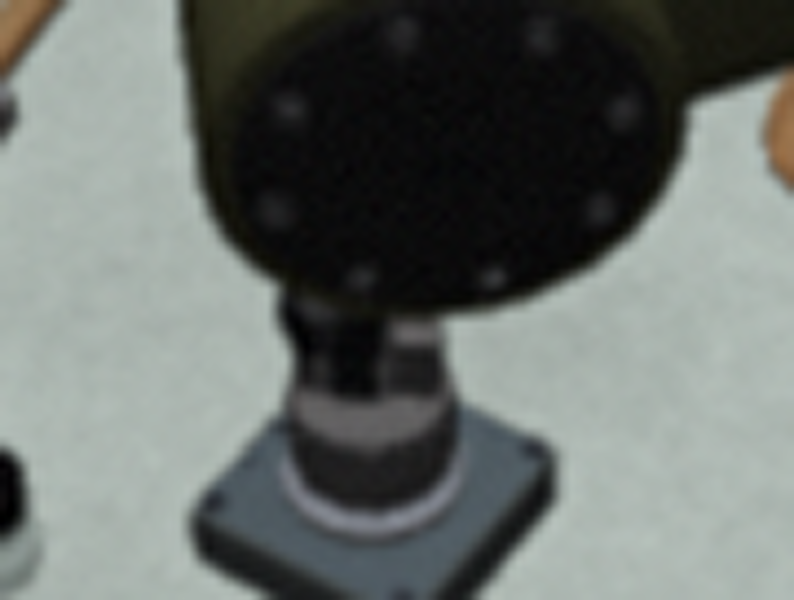

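Run:
```python
from h import *
G=np.array([572.9,1.2,36])
def an(tag,pts,z):
    P=pickle.load(open(tag+".pkl","rb"))[0]
    for n,p in pts.items():
        X=plane(P,np.array(p)/1.5625-.3,z);d=X-G;print(tag,n,np.round(X[:2],1),round(np.hypot(d[0],d[1]),1),round(np.arctan2(d[1],d[0]),3))
an("g1",dict(pend=(500,243),pbase=(478,248)),37);an("g1",dict(t1=(482,213),t2=(498,273)),30)
an("g2",dict(pend=(536,332),pbase=(516,337)),37);an("g2",dict(t1=(521,303),t2=(533,358)),30)
an("st",dict(pend=(484,263),pbase=(463,288)),37);an("st",dict(t0=(415,238),t1=(463,250),t2=(500,282)),30)
for t,c in (("g1",(290,120,340,190)),("st",(250,135,330,205))):
    P,im,_=pickle.load(open(t+".pkl","rb"));save("z_"+t,cv2.convertScaleAbs(im,alpha=1.6),crop=c,scale=8)
```

```text
g1 pend [611.1 -14.6] 41.3 -0.394
g1 pbase [600.1  -9.1] 29.1 -0.362
g1 t1 [613.7   3.3] 40.8 0.051
g1 t2 [599.8 -29.4] 40.8 -0.849
g2 pend [610.6 -13.7] 40.5 -0.377
g2 pbase [600.   -8.8] 28.9 -0.354
g2 t1 [614.2   3.2] 41.3 0.048
g2 t2 [599.2 -29. ] 40.1 -0.854
st pend [607.8 -22. ] 41.9 -0.587
st pbase [597.8 -15.7] 30.1 -0.597
st t0 [613.1   3.3] 40.2 0.053
st t1 [610.4 -14.8] 40.8 -0.402
st t2 [599.7 -30.2] 41.3 -0.864
```

View pics/z_st.png

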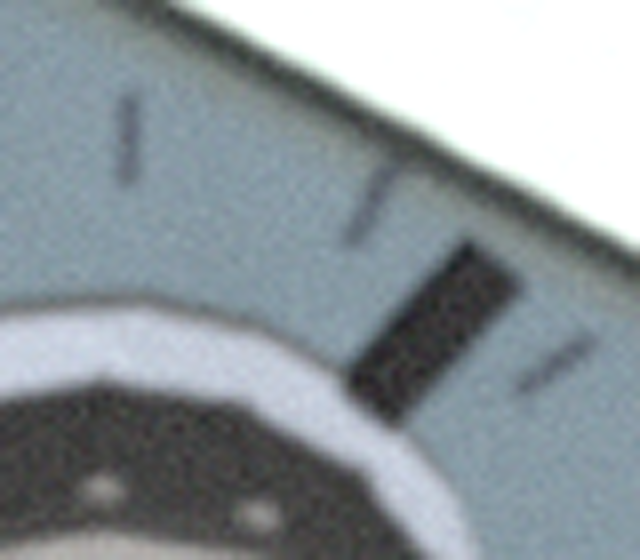

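View pics/z_g1.png

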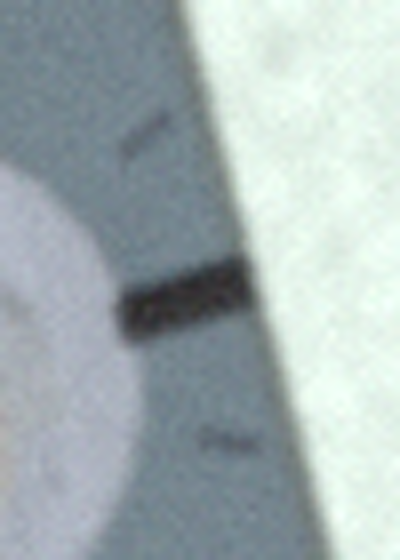

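Run:
```python
from screw import *
wait(0.4)
m,y,s=read();print("held",np.round(m,2))
off=0.8
for turn in (0.9,0.8,0.7,0.55,0.4,0.25,0.1,-0.02):
    move_l(np.r_[G,83.+off-4.5*turn],v=2.0,attitude=down(Y0-turn))
    m,y,s=read(3);print(round(turn,2),"F",np.round(m[:3],1),"T",np.round(m[3:],3),"yaw",round(y-Y0,3),"z",round(s["ee_pos"][2],2),"t",round(s["t"],2))
    if abs(m[2])>14 or abs(m[5])>0.35: print("STOP");break
else:
    r=move_l(np.r_[G,130.],v=40,f_stop=8)
    m,y,s=read();print(r,np.round(m,2),s["ee_pos"],s["t"])
    save("up_w",capture("wrist"));save("up_s",capture("side"),crop=(200,160,290,228))
```

```text
held [ 4.38 -5.47  0.31 -2.06 -1.57  0.26]
0.9 F [ 4.5 -4.7 -0.4] T [-1.929 -1.496  0.188] yaw -0.898 z 80.24 t 19.4
0.8 F [ 3.5 -3.8  0.6] T [-1.593 -1.373  0.072] yaw -0.798 z 80.6 t 19.75
0.7 F [ 1.3 -2.3 -0.4] T [-0.889 -0.821  0.051] yaw -0.701 z 80.5 t 20.1
0.55 F [ 0.   0.1 -0.1] T [-0.066 -0.009  0.037] yaw -0.553 z 81.06 t 20.52
0.4 F [-0.   0.5 -0.6] T [0.024 0.005 0.007] yaw -0.403 z 81.69 t 20.95
0.25 F [-0.3 -0.  -1.4] T [-0.014  0.012  0.001] yaw -0.253 z 82.51 t 21.38
0.1 F [ 0.1 -0.3 -1.2] T [-0.045 -0.01   0.009] yaw -0.103 z 83.29 t 21.8
-0.02 F [ 0.1  0.2 -0.8] T [-0.008  0.003 -0.002] yaw 0.017 z 83.85 t 22.18
False [ 0.13 -0.25 -1.02 -0.02 -0.01 -0.01] [572.72764937   1.16335781 129.61077594] 23.55
```

Run:
```python
from h import *
for x,y,z in [(631,275,150),(631,275,42),(600,240,180),(580,265,180)]: print(inverse_kinematics(np.array([x,y,z],float),down(-0.5)))
movep(np.array([595,225,180.]),down(-0.5));wait(.15)
shot("t1",["tub"]); print([(d["rect"],d["confidence"]) for d in look_for("wrist","tub")])
move_l(np.array([560,250,180.]),v=200);wait(.15)
shot("t2",["tub"]);print([(d["rect"],d["confidence"]) for d in look_for("wrist","tub")])
print(state()["t"],state()["contact_force"])
```

```text
[ 0.70050057  0.27827044  0.20272411  0.         -1.49524999  1.94109208]
[ 0.70050057  0.32436698  0.05987524  0.         -1.30630459  1.94109208]
[ 0.68947485  0.16237433  0.12293755  0.         -1.53135954  1.9521178 ]
[ 0.74182456  0.13980118  0.09789834  0.         -1.52889349  1.89976809]
t1 tub [(array([280.3, 107.2]), 0.82)]
[([0.0, 253.9, 42.6, 379.0], 0.89), ([204.3, 32.5, 356.6, 183.1], 0.8)]
t2 tub [(array([ 11.8, 309.2]), 0.67), (array([324.1, 116.5]), 0.56), (array([466.3, 279.2]), 0.46)]
[([0.0, 246.9, 80.5, 376.9], 0.91), ([259.1, 37.3, 408.4, 193.8], 0.76), ([409.6, 1.0, 512.0, 222.0], 0.3)]
25.55 [ 0.81963793 -0.21439252 -0.97350635]
```

View pics/t1.png

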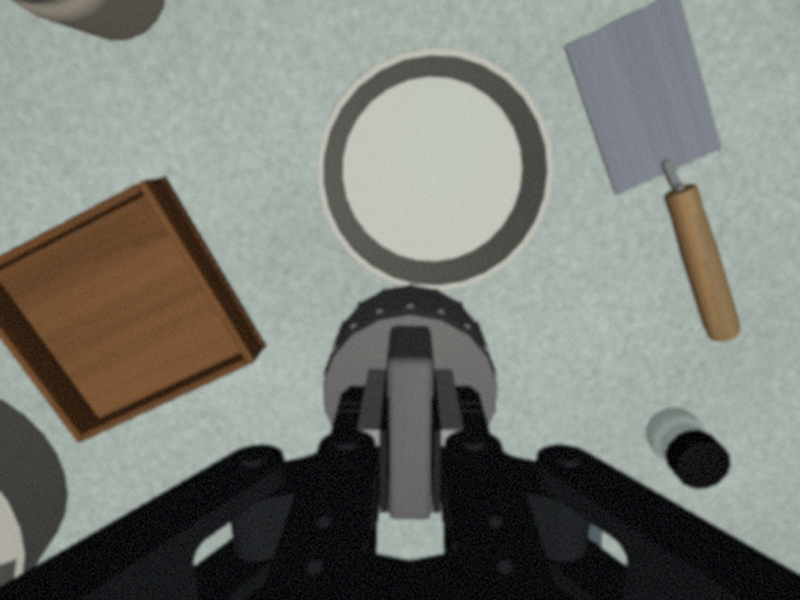

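View pics/t2.png

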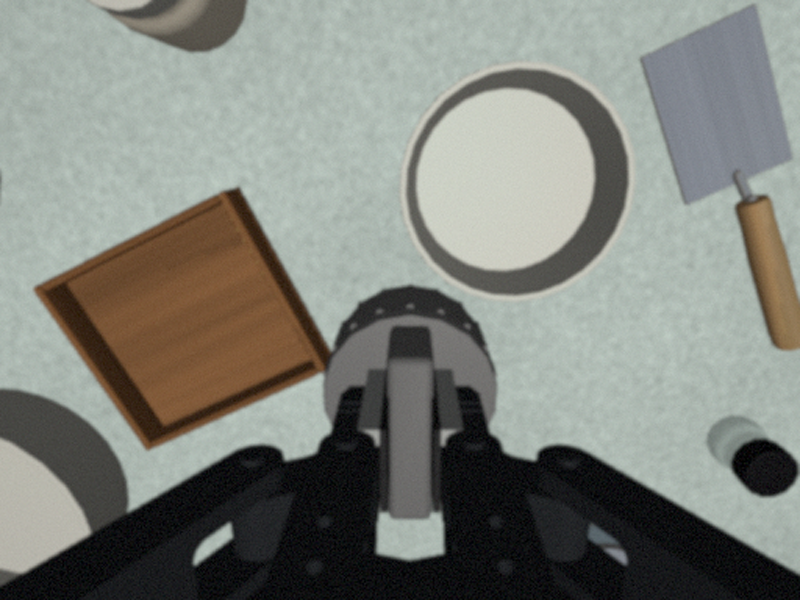

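View pics/up_w.png

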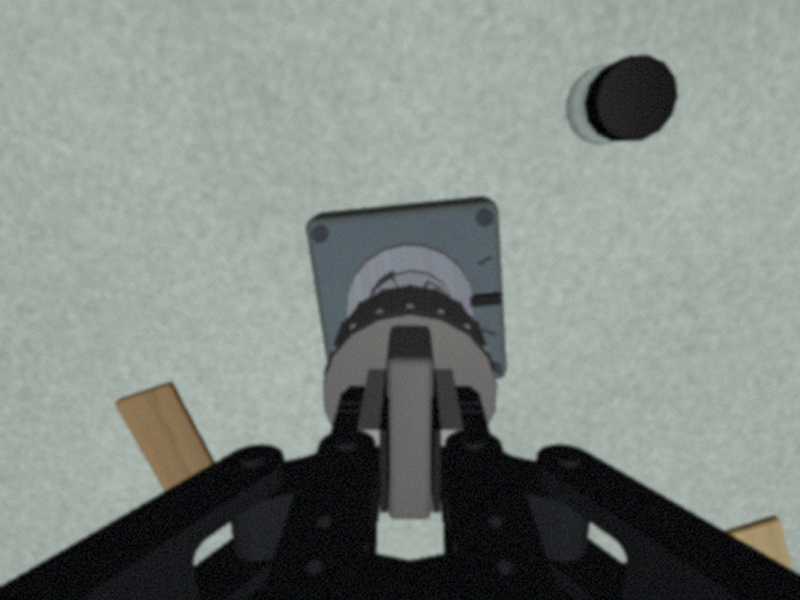

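Run:
```python
from h import *
P1=pickle.load(open("t1.pkl","rb"))[0];P2=pickle.load(open("t2.pkl","rb"))[0]
f=lambda p:np.array(p)/1.5625-.3
for n,a,b in (("rim",(435,168),(518,180.5)),("floor",(432,168.5),(505.5,179))):
    print(n,*tri([(P1,f(a)),(P2,f(b))]))
for l,r,P in (((319,168),(551,168),P1),((402,180),(634,180),P2)): print("rim dia",np.linalg.norm(plane(P,f(l),42)-plane(P,f(r),42)))
print("big rim chord check: floor dia",np.linalg.norm(plane(P1,f((342,168)),5)-plane(P1,f((522,168)),5)))
```

```text
rim [635.51809047 271.25424961  43.37081317] [0.17611370536713958, 0.1750510829442444]
floor [634.63414501 269.73254476   6.70586274] [0.030058900861254092, 0.029894769698414755]
rim dia 119.51165438121453
rim dia 120.32206141571588
big rim chord check: floor dia 104.97504170589654
```

Run:
```python
from h import *
C=np.array([635,270.5]);R=down(-0.5)
movep(np.r_[C,140.],R)
move_l(np.r_[C,55.],v=90);wait(.15);s=state();print(s["ee_pos"],s["contact_force"])
r=move_l(np.r_[C,40.],v=12,f_stop=4);s=state();print(r,s["ee_pos"],s["contact_force"])
wait(.1)
move_gripper(24);s=state();print(s["width"],s["ee_pos"],s["contact_force"],s["t"])
move_l(np.r_[C,130.],v=80)
C2=C-np.array([45,40]);movep(np.r_[C2,180.],R);wait(.2)
save("end_w",capture("wrist"));save("end_s",capture("side"));save("end_t",capture("top"))
s=state();print(s["t"],s["contact_force"])
```

```text
[635.35620751 270.73789053  55.9007901 ] [ 0.29683647  0.02576406 -0.81586502]
True [634.97985249 270.48001925  43.69818563] [-0.63722762 -0.23848462  4.18803668]
24.13855327045437 [633.82826574 269.89875878  41.40477727] [-0.66822048 -0.39964696  0.61720488] 28.5083
30.5167 [-0.83791139 -0.02019892 -0.15817551]
```

View pics/end_w.png

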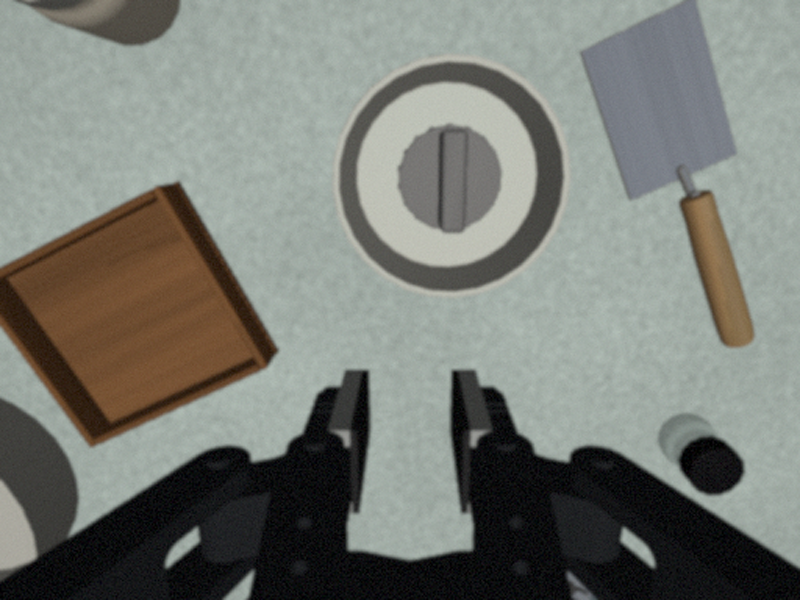

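View pics/end_t.png

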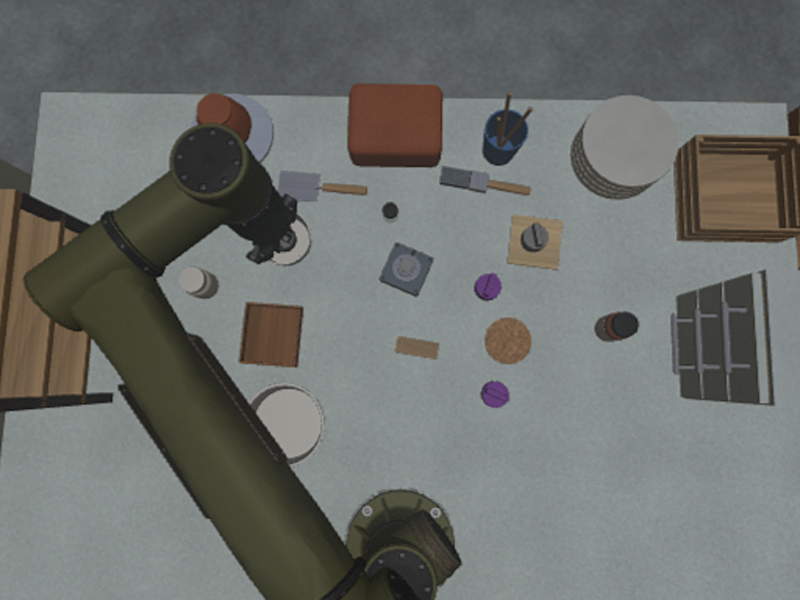

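View pics/end_s.png

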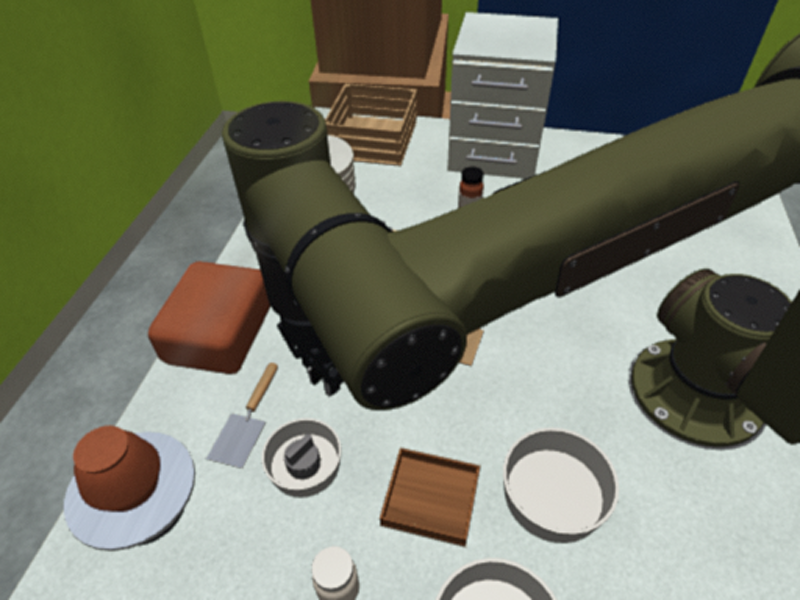

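The cap stands upright in the small tub (side view about (302,455), wrist view (450,178)). The other cap is still on its board at (535,237) in the top view, and nothing else has moved.

Run:
```python
from cell import *
print(sign_off(), state()["t"])
```

```text
the job is handed in; nothing more can be done
the job is handed in; nothing more can be done
```

I tested the cap from the cork mat. It stuck short of home, so I unscrewed it and stood it upright in the 124 mm white tub. The job is handed in.

- **Going on:** The cap dropped through the gaps with its rim about 8.5 mm above the seat, inside the expected 8 to 11 mm.
- **Result:** It came up firm with the bar 0.69 rad short of the pointer and the rim about 5.5 mm above the seat. This matches the faulty case of 0.7 rad and about 5 mm.
- **Force used:** The pointer showed the post twisted 0.19 rad, and the wrist sensor read about 0.25 N m. I held it there for about half a second, well under the forcing limit. I did not back off and try a second time.
- **Coming off:** I turned it back to the gap angle and it lifted free with no snag. The pointer looked back at rest between its ticks.
- **Tub chosen:** I measured its rim at about 120 mm across and 43 mm high. The other two white tubs are clearly larger.
- **Last pictures:** The cap stands upright near the middle of the tub, the gripper is clear, and the other cap is still on its board. Nothing else looks moved. The last clock reading before hand-in was 30.5 s.

One thing I did not expect was a sideways force of about 7 N while it was jammed, with a wrist moment of about 2.6 N m. Both went away when I unscrewed it.

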